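# Draw a rolling pin out of a half-covered box and hold it ready over the board

## Task

The rolling pin lies in the wooden box, partly under the fixed dark cover, and is too long to come straight up through the opening: take hold of it, tilt it with the end in the opening upward and draw it out through the opening without forcing it against the box. Then carry it over the chopping board and finish still holding it there in the air, level and lengthwise along the board, over the board's middle and about 10 cm above it. Leave the board and the other things where they are.

Things in the scene. Friction and masses are not known exactly. Their poses are not given: they have to be found in the camera images.
- box: Pale wooden open box, fixed, 174 (x) x 296 (y) x 88 mm high, on the left of the free worktop. Origin: centre of its underside; z up. Walls and floor 8 mm: inside 158 x 280 mm, inner floor at z = 8 mm, wall tops at z = 88 mm. A fixed dark-wood cover (underside z = 80, top z = 89 mm) closes it from its -y end to y = -20 mm.
- box_mouth (a point): Centre of the box's opening, level with the wall tops (box x 0, y +60, z 88 mm; axes as the box's). The opening measures 158 (x) x 160 mm (y): cover edge at -y, end wall at +y.
- pin: Rolling pin, 240 mm long, about 0.2 kg (mass varies), loose in the box on the box's floor, roughly along the box's y axis (it can roll). Origin: its middle, on its axis; its own y axis is the long axis. Dark wooden roller, 34 mm diameter, from y = -70 to +70 mm; slim red handles, 15 to 22 mm diameter, from there to the ends. Its +y half starts below the opening, its -y half under the cover.
- pin_end_a (a point): End of the pin's handle at pin y = +120 mm, on the axis (the end below the opening at the start).
- pin_end_b (a point): End of the pin's handle at pin y = -120 mm, on the axis (the end under the cover at the start).
- board: Brown wooden chopping board, 200 (x) x 300 (y) x 21 mm thick, lying loose on the worktop to the right of the box, in front of the microwave. Origin: centre of its underside; z up; its y axis runs along its long side.
- honey_jar: Honey jar with a grey lid, 66x72x102 mm, bystander behind the work. Origin: centre of underside.
- salt: Salt shaker, 44x44x90 mm, bystander. Origin: centre of underside.
- spice_0: Spice jar with a dark cap and a blue label, 41x41x105 mm, bystander. Origin: centre of underside.
- spice_1: Spice jar with a dark cap and a black and green label, 41x41x105 mm, bystander. Origin: centre of underside.
- lemon: Lemon, 78x55x56 mm, bystander. Origin: centre of underside.

How it is judged:
On the way, in this order (a step that is already met when the one before it is completed fails the run):
1. the gripped pin is tilted more than 0.2 rad from level while its middle is still in or just above the box (less than 130 mm above the box's underside) (contact force between the fingers and pin above 1 N and (angle between pin's own y axis and vertical below 1.37 rad or angle between pin's own y axis and vertical above 1.77 rad) and z of pin in the frame of box below 0.13 m and x of pin in the frame of box between -0.09 and 0.09 m and y of pin in the frame of box between -0.14 and 0.14 m), for 0.1 s.
2. the gripped pin is wholly out of the box: both ends more than 100 mm above the worktop, and it does not touch the box (contact force between the fingers and pin above 1 N and height (world z) of each of pin_end_a, pin_end_b above 0.1 m and contact force between pin and box below 0.1 N), for 0.1 s.
At the end, for the whole second after the job is handed in: The fingers still hold the pin, at rest and touching neither board nor box; its middle is within 30 mm (horizontally) of the board's middle and 49 to 169 mm above the board's top, and its long axis is within 0.15 rad of the board's long axis, level included (contact force between the fingers and pin above 1 N and horizontal distance between pin and board below 0.03 m and z of pin in the frame of board between 0.07 and 0.19 m and angle between the y axis of pin and the y axis of board, either way round below 0.15 rad and contact force between pin and board below 0.1 N and contact force between pin and box below 0.1 N and linear speed of pin below 0.03 m/s); the arm keeps its last pose, push and grip.
It fails at once if the board is moved more than 25 mm (distance of board from where it was at the start of the episode above 0.025 m).
It fails at once if a bystander is moved more than 30 mm (distance of any of honey_jar, salt, spice_0, spice_1, lemon from where it was at the start of the episode above 0.03 m).
It fails at once if the pin is forced against the box with more than 40 N (contact force between pin and box above 40 N).
It also fails if it takes over 51 s, if anything falls off the work surface, if the arm or the gripper's body presses on something with over 40 N, if the wrist force passes 120 N, or if a joint passes its speed limit or range.

## Robot

A 6-joint arm with a two-finger parallel gripper is mounted at the origin on a cart in front of the work surface, level with it; the furniture and walls round the work are solid. World frame = base frame: x ahead of the robot, y to its left, z up, the work surface at z = 0. Lengths are in m, angles in rad, forces in N, time in s.
With the tool pointing down it reaches from about 0.25 to 0.775 m from the base axis. Payload 4 kg.
Tool frame: the origin (TCP) lies midway between the tips of the shut fingers; the grasp point (between the pads) lies 19 mm behind it; z points along the fingers, y is the line along which they close (so a half turn about z gives the same grasp; the last joint's range is limited). The gripper opens to 94 mm and grips with 3 to 60 N. Pads are 16 mm wide; open, the fingers measure 119 mm over their backs; the gripper's body (75 mm by 177 mm) begins 78 mm behind the grasp point.
Start: joints at [1.113, 0.087, 1.371, -0, 1.684, -0.103], TCP at [0.191, 0.516, 0.206] pointing down, gripper open.
Joint ranges: [-3.1, 3.1], [-0.76, 2.03], [0.27, 2.55], [-1.08, 4.22], [0.17, 2.65], [-2.57, 2.57]. Speed limits (rad/s): [2.79, 2.79, 3.14, 3.14, 3.14, 3.14].

## Interface

Orientations are given as [roll, pitch, yaw] about the fixed x, y, z axes, in that order (R = Rz(yaw) Ry(pitch) Rx(roll)).
In Python, from bench import robot gives the robot as it stands.
- The arm moves only by the tool servo_tool, never from a script. Its argument "moves" is a list of rows, each a list of 5 numbers: the shift along the tool's x, y, z in units of 25 mm (1.0 is 25 mm), then the turn about the tool's z in units of 6 degrees (1.0 is 6 degrees), then the closure, from 0 (fully open) to 1 (shut). In form: [[dx, dy, dz, yaw, gripper], ...]. A call has 1 to 10 rows; each row is the pose to reach, as a shift and turn from the pose commanded when the call began, along the tool's axes at that moment; what a row does not reach only later rows make up. A row lasts 1/12 s, in which the tool goes at most 41.7 mm and 7.16 degrees, less where a joint would pass 70% of its speed; a pose out of reach is approached as far as the arm can. A call with a gripper value outside its range is refused whole. The fingers move at their own pace and stop on an object; the grip force is fixed at half the most. Time passes only in rows, so rows that repeat a pose let the fingers close. It gives the time, the measured TCP pose, the force, the opening and the grip force at its end, in the units of the state.
- robot.get_obs(): the state, without advancing time (a new reading comes with each control period).
- robot.snapshot(name): name is "scene" or "top"; returns a dict with "image" (400x640x3 uint8, blue, green, red), "fx", "fy", "cx", "cy" (pixels), "eye" and "orientation" of the camera in the world. Camera axes: x right, y down, z forward; pixel columns grow to the right and rows downward; lengths in m; the calibration is good to about 2 mm. A picture is of the moment at which its call begins. There is no depth.
- robot.close_job(): hands the job in; it is judged then, once.
The state is a dict: "time": time; "joint_positions": joint angles; "qvel": joint speeds; "joint_torque": joint torques, N m; "tool_pos": TCP position; "ee_rot": TCP orientation; "wrist_force": force on the tool from outside, world axes, zero at the start; "wrist_torque": the same for the moment, N m; "width": finger opening in m; "finger_force": force on a finger pad.
Only numpy, scipy, OpenCV 4.12 (cv2) and the standard library are available. Lean on these libraries where they do the work, as an engineer would, in place of code of your own. Each camera call takes 0.05 s, during which the arm holds its last target. There are 200 camera calls.

## Working session

There is one attempt and no reset: what is moved stays moved. The work goes in short steps, Python scripts to look and compute and a tool call to move; the robot and the scene stay as the last step left them, time stands still between calls to the robot, and variables do not carry over. Pictures are saved under pics/ and viewed, at most 10 in all, crops included, and the job is handed in when it is done.

Besides the shell and the picture viewer there is one more tool, called after ">>>" as a command line: name --pt "numbers of a row" for each row, then --argument value for the rest. servo_tool: Moves the arm, as the interface text tells. Its arguments: {"type":"object","properties":{"moves":{"type":"array"}},"required":["moves"]}

```bash
mkdir -p pics
cat > h.py <<'E'
import numpy as np, cv2
from scipy.spatial.transform import Rotation as R
from bench import robot
def snap(n):
    s=robot.snapshot(n); return s
def cam(s):
    o=np.array(s["orientation"]); 
    M=o if o.shape==(3,3) else (R.from_euler('xyz',o).as_matrix() if o.size==3 else None)
    return M,np.array(s["eye"])
def ray(s,u,v,z):
    M,e=cam(s); d=M@np.array([(u-s["cx"])/s["fx"],(v-s["cy"])/s["fy"],1]); return e+d*(z-e[2])/d[2]
def proj(s,p):
    M,e=cam(s); q=M.T@(np.array(p)-e); return np.array([s["cx"]+s["fx"]*q[0]/q[2],s["cy"]+s["fy"]*q[1]/q[2]])
E
python3 - <<'E'
from h import *
for n in("scene","top"):
    s=snap(n); cv2.imwrite(f"pics/{n}0.png",s["image"]); print(n,{k:v for k,v in s.items() if k!="image"})
print(robot.get_obs())
E
```

```text
scene {'fx': 462.2450322517402, 'fy': 462.2450322517402, 'cx': 321.0175676803855, 'cy': 198.28867461911025, 'eye': array([-0.02437495, -0.38464102,  1.17463633]), 'orientation': array([-2.5339167 , -0.00758589, -0.9255858 ])}
top {'fx': 453.8002222846511, 'fy': 453.8002222846511, 'cx': 318.9368504108573, 'cy': 194.96782277317723, 'eye': array([0.36676125, 0.12294152, 1.38594399]), 'orientation': array([-2.97879526, -0.03506503, -1.54334474])}
{'time': 0.1, 'joint_positions': array([ 1.11288599e+00,  8.78732975e-02,  1.37207464e+00, -4.35278114e-06,
        1.68358000e+00, -1.03090371e-01]), 'qvel': array([ 0.0007277 , -0.00236808, -0.00438735, -0.00104634, -0.00035572,
       -0.00132217]), 'joint_torque': array([ 1.91442690e-03, -3.41251659e+01, -3.03302586e+01,  7.19047431e-02,
        3.04490793e-02, -9.40843802e-05]), 'tool_pos': array([0.19086949, 0.51530717, 0.20443992]), 'ee_rot': array([-3.13966719e+00, -1.94853159e-04,  2.78677201e+00]), 'wrist_force': array([0.22124519, 0.31411375, 0.10581493]), 'wrist_torque': array([ 0.02118467,  0.01010843, -0.03064555]), 'finger_force': 0.0, 'width': 0.09361357481320333}
```

View pics/top0.png

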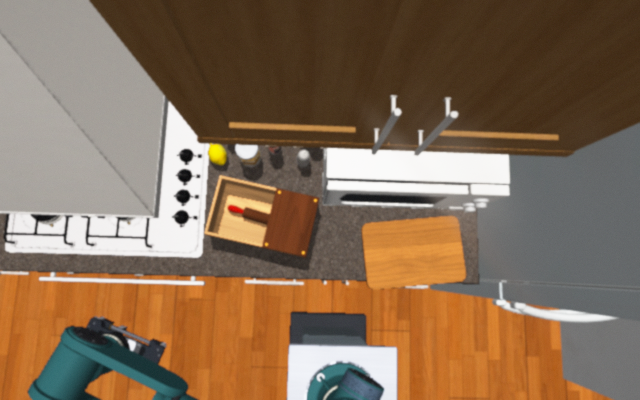

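View pics/scene0.png

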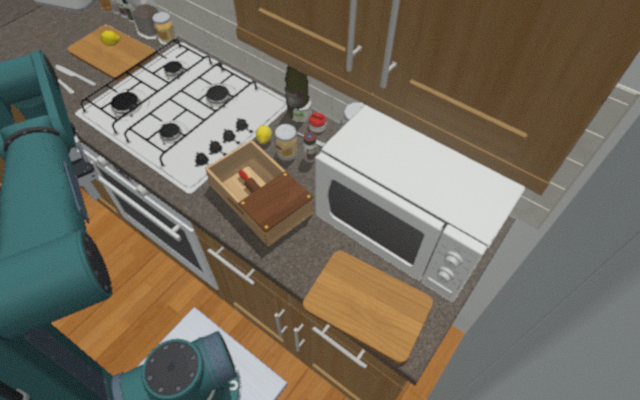

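The top view shows the box around (262,216), with its cover on the right half and the red handle near (235,210). The board is near (414,250). I'll enlarge both.

Run:
```python
from h import *
a=cv2.imread("pics/top0.png")[140:295,195:480]
c=cv2.resize(a[:,:],None,fx=2.8,fy=2.8,interpolation=cv2.INTER_CUBIC)
b=cv2.resize(a[30:125,5:135],None,fx=6,fy=6,interpolation=cv2.INTER_CUBIC)
cv2.imwrite("pics/c1.png",c);cv2.imwrite("pics/c2.png",b)
```

```text
(no output)
```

View pics/c1.png

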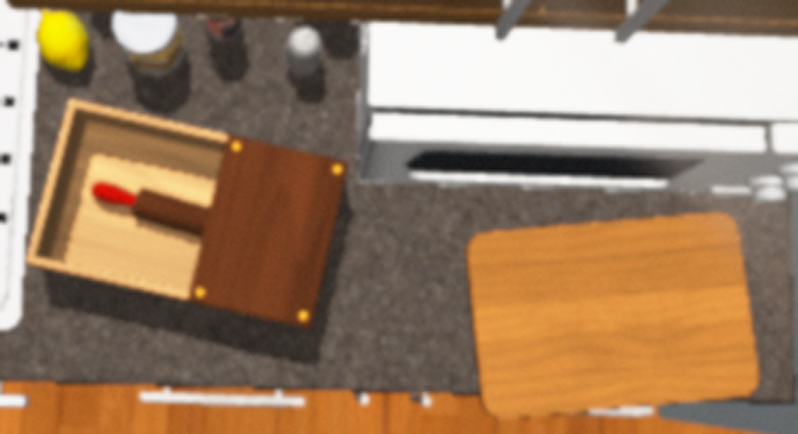

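View pics/c2.png

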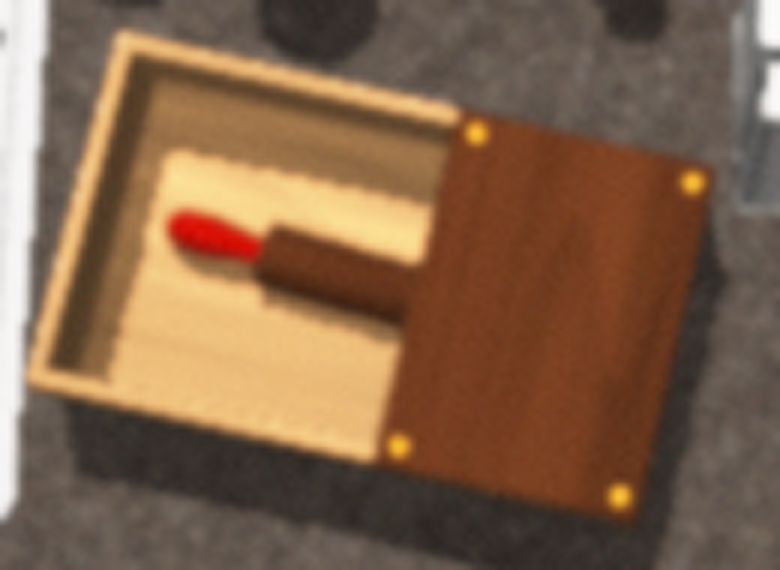

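```bash
cat > m.py <<'E'
from h import *
s=snap("top")
p2=lambda x,y:(200+(x+.5)/6-.5,170+(y+.5)/6-.5)
p1=lambda x,y:(195+(x+.5)/2.8-.5,140+(y+.5)/2.8-.5)
def rect(P,w,h):
    c=P.mean(0); e=lambda i,j:np.linalg.norm(P[i]-P[j])
    d=(P[0]+P[1]-P[2]-P[3])[:2]; yaw=np.arctan2(-d[0],d[1])
    print("centre",c.round(4),"yaw",yaw.round(3),"sides",[round(e(i,(i+1)%4),3) for i in range(4)]); return c,yaw
B=np.array([ray(s,*p2(*q),.088) for q in [(122,32),(32,382),(633,520),(712,165)]])
bc,by=rect(B,0,0)
D=np.array([ray(s,*p1(*q),.021) for q in [(468,234),(485,418),(759,398),(740,211)]])
dc,dy=rect(D,0,0)
P=np.array([ray(s,*p2(*q),.025) for q in [(168,226),(263,249),(412,292)]])
print(P.round(4)); d=P[0]-P[2]; d/=np.linalg.norm(d); print("pin yaw",np.arctan2(-d[0],d[1]),"mid",P[0]-.12*d, np.linalg.norm(P[0]-P[1]))
Rb=R.from_euler('z',by).as_matrix()
print("in box",((P-[*bc[:2],0])@Rb).round(4), ((P[0]-.12*d-[*bc[:2],0])@Rb).round(4))
E
python3 m.py
```

```text
centre [0.5175 0.2446 0.088 ] yaw -0.193 sides [np.float64(0.173), np.float64(0.291), np.float64(0.174), np.float64(0.292)]
centre [ 0.4283 -0.2092  0.021 ] yaw 0.106 sides [np.float64(0.196), np.float64(0.295), np.float64(0.201), np.float64(0.3)]
[[0.5451 0.355  0.025 ]
 [0.5351 0.307  0.025 ]
 [0.5158 0.2317 0.025 ]]
pin yaw -0.23389699873312716 mid [0.51732162 0.23824455 0.025     ] 0.04900363834856287
in box [[ 0.0059  0.1136  0.025 ]
 [ 0.0052  0.0646  0.025 ]
 [ 0.0007 -0.013   0.025 ]] [ 0.001  -0.0063  0.025 ]
```

```bash
cat > t.py <<'E'
import sys
from h import *
def tgt(x,y,z,yaw):
    o=robot.get_obs(); M=R.from_euler('xyz',o["ee_rot"]).as_matrix()
    d=M.T@(np.array([x,y,z])-o["tool_pos"])/.025
    dy=-(yaw-o["ee_rot"][2]); dy=(dy+np.pi/2)%np.pi-np.pi/2
    print("units",d.round(2),"turn",(np.degrees(dy)/6).round(2),"tcp",o["tool_pos"].round(4),"rpy",o["ee_rot"].round(3),"t",o["time"],"F",o["wrist_force"].round(1),"j6",o["joint_positions"][5].round(2))
tgt(*map(float,sys.argv[1:5]))
E
python3 t.py .524 .2675 .15 1.337
```

```text
units [-15.94  -4.66   2.19] turn 13.84 tcp [0.1909 0.5154 0.2046] rpy [-3.14  -0.     2.787] t 0.15 F [ 0.4 -0.   0.5] j6 -0.1
```

>>> servo_tool --pt "-1.4 -0.4 0 1 0" --pt "-2.8 -0.8 0 2 0" --pt "-4.2 -1.2 0 3 0" --pt "-5.6 -1.6 0 4 0" --pt "-7 -2.05 0 5 0" --pt "-8.4 -2.45 0 6 0" --pt "-9.8 -2.9 0 7 0" --pt "-11.2 -3.3 0 8 0" --pt "-12.6 -3.7 0 9 0" --pt "-14 -4.1 0 10 0"

```text
time: 0.98
tool_pos: [0.4847, 0.2966, 0.2051]
ee_rot: [-3.141, -0.0, 1.734]
wrist_force: [1.5, 1.0, 0.6]
width: 0.0941
finger_force: 0.0
```

```bash
python3 t.py .524 .2675 .13 1.337
```

```text
units [-1.4   1.36  3.  ] turn 3.79 tcp [0.4847 0.2966 0.2051] rpy [-3.141 -0.     1.734] t 0.9833 F [1.5 1.  0.6] j6 0.29
```

>>> servo_tool --pt "-0.4 0.4 0.5 1 0" --pt "-0.8 0.8 1 2 0" --pt "-1.2 1.2 1.5 3 0" --pt "-1.4 1.36 2 3.8 0" --pt "-1.4 1.36 2.5 3.8 0" --pt "-1.4 1.36 3 3.8 0" --pt "-1.4 1.36 3 3.8 0"

```text
time: 1.57
tool_pos: [0.5208, 0.2689, 0.1266]
ee_rot: [-3.136, 0.003, 1.344]
wrist_force: [-0.2, -1.1, -0.0]
width: 0.0941
finger_force: 0.0
```

```bash
python3 t.py .524 .2675 .013 1.337
python3 - <<'E'
from h import *
s=snap("scene"); cv2.imwrite("pics/s1.png",cv2.resize(s["image"][110:260,180:400],None,fx=3.5,fy=3.5,interpolation=cv2.INTER_CUBIC))
E
```

```text
units [-0.01  0.16  4.54] turn 0.06 tcp [0.5208 0.2689 0.1266] rpy [-3.136e+00  3.000e-03  1.344e+00] t 1.5667 F [-0.2 -1.1 -0. ] j6 0.61
```

View pics/s1.png

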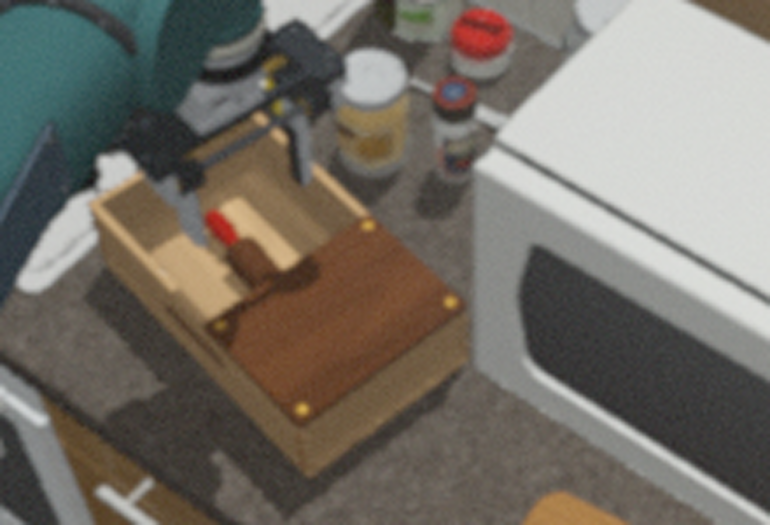

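The open fingers straddle the pin inside the box walls, and the red handle shows at (222,228) of the crop. I'll descend now.

>>> servo_tool --pt "0 0.1 0.8 0 0" --pt "0 0.15 1.6 0 0" --pt "0 0.15 2.4 0 0" --pt "0 0.15 3.2 0 0" --pt "0 0.15 3.8 0 0" --pt "0 0.15 4.2 0 0" --pt "0 0.15 4.4 0 0" --pt "0 0.15 4.5 0 0" --pt "0 0.15 4.5 0 0"

```text
time: 2.37
tool_pos: [0.527, 0.2688, 0.0185]
ee_rot: [3.141, -0.001, 1.342]
wrist_force: [0.4, -0.2, 0.5]
width: 0.094
finger_force: 0.0
```

```bash
python3 t.py .524 .2675 .013 1.337
```

```text
units [-0.08 -0.1   0.22] turn 0.05 tcp [0.527  0.2688 0.0185] rpy [ 3.141e+00 -1.000e-03  1.342e+00] t 2.3667 F [ 0.4 -0.2  0.5] j6 0.6
```

>>> servo_tool --pt "0 -0.1 0.12 0 0" --pt "0 -0.1 0.12 0 0.3" --pt "0 -0.1 0.12 0 0.5" --pt "0 -0.1 0.12 0 0.7" --pt "0 -0.1 0.12 0 1" --pt "0 -0.1 0.12 0 1" --pt "0 -0.1 0.12 0 1" --pt "0 -0.1 0.12 0 1" --pt "0 -0.1 0.12 0 1" --pt "0 -0.1 0.12 0 1"

```text
time: 3.2
tool_pos: [0.5243, 0.269, 0.015]
ee_rot: [-3.142, -0.0, 1.342]
wrist_force: [-0.4, -0.7, -0.0]
width: 0.0371
finger_force: 0.0
```

>>> servo_tool --pt "0 0 0 0 1" --pt "0 0 0 0 1" --pt "0 0 0 0 1" --pt "0 0 0 0 1"

```text
time: 3.53
tool_pos: [0.524, 0.2691, 0.015]
ee_rot: [-3.141, -0.0, 1.342]
wrist_force: [-2.3, 0.8, 1.4]
width: 0.0332
finger_force: 29.8
```

>>> servo_tool --pt "0 0 -0.2 0 1" --pt "0 0 -0.4 0 1" --pt "0.1 0 -0.6 0 1" --pt "0.2 0 -0.8 0 1" --pt "0.3 0 -1 0 1" --pt "0.4 0 -1.2 0 1" --pt "0.4 0 -1.2 0 1"

```text
time: 4.12
tool_pos: [0.5276, 0.2797, 0.0467]
ee_rot: [3.139, -0.002, 1.342]
wrist_force: [-0.3, 0.3, -3.3]
width: 0.0331
finger_force: 29.8
```

```bash
python3 t.py .524 .2675 .013 1.337
python3 - <<'E'
from h import *
s=snap("scene"); cv2.imwrite("pics/s2.png",cv2.resize(s["image"][130:260,190:330],None,fx=4.5,fy=4.5,interpolation=cv2.INTER_CUBIC))
E
```

```text
units [-0.51 -0.03  1.35] turn 0.05 tcp [0.5276 0.2797 0.0467] rpy [ 3.139e+00 -2.000e-03  1.342e+00] t 4.1167 F [-0.3  0.3 -3.3] j6 0.62
```

View pics/s2.png

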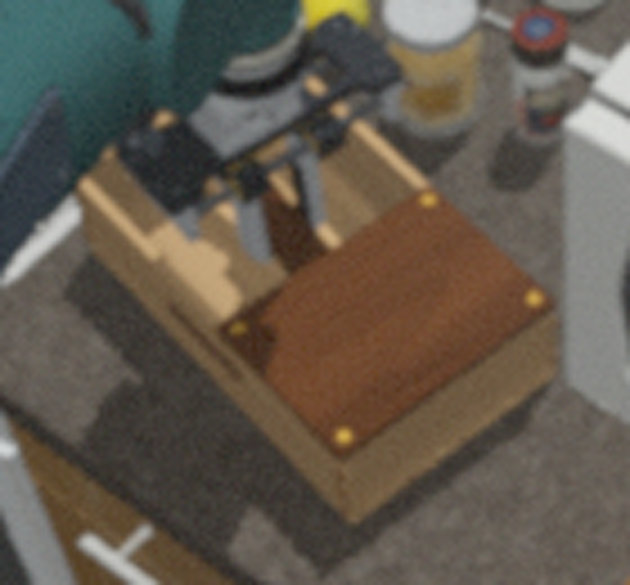

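The pin is held at (290,225) of the crop and its tilt can't be judged yet. I'll keep lifting gently so the cover edge tips it.

>>> servo_tool --pt "0 0 -0.15 0 1" --pt "0 0 -0.3 0 1" --pt "0 0 -0.45 0 1" --pt "0 0 -0.6 0 1" --pt "0 0 -0.6 0 1"

```text
time: 4.58
tool_pos: [0.5261, 0.2793, 0.0602]
ee_rot: [-3.14, -0.001, 1.342]
wrist_force: [-0.8, 1.6, -4.6]
width: 0.0332
finger_force: 30.0
```

>>> servo_tool --pt "0 0 -0.15 0 1" --pt "0 0 -0.3 0 1" --pt "0 0 -0.45 0 1" --pt "0 0 -0.6 0 1" --pt "0 0 -0.6 0 1"

```text
time: 5.0
tool_pos: [0.5266, 0.2786, 0.0759]
ee_rot: [3.141, 0.0, 1.342]
wrist_force: [-3.1, 1.3, -4.8]
width: 0.0329
finger_force: 30.0
```

```bash
cat > red.py <<'E'
from h import *
for n in("top","scene"):
    s=snap(n); h=cv2.cvtColor(s["image"],cv2.COLOR_BGR2HSV)
    m=(((h[...,0]<6)|(h[...,0]>174))&(h[...,1]>190)&(h[...,2]>90)).astype(np.uint8)
    k,l,st,c=cv2.connectedComponentsWithStats(m)
    print(n,[(st[i].tolist(),c[i].round(1).tolist()) for i in range(1,k) if st[i][4]>8])
E
python3 red.py
python3 - <<'E'
from h import *
bc=np.array([.5175,.2446,0]);Rb=R.from_euler('z',-.193).as_matrix()
o=robot.get_obs()["tool_pos"]; print("G in box",(Rb.T@(o-bc)).round(4))
s=snap("top");s2=snap("scene")
d=np.array([.232,.973,0]);G=o+[0,0,.01]
for th in(0,.2,.4,.6):
    e=lambda t:G+t*(d*np.cos(th)+np.array([0,0,np.sin(th)]))
    print(th,[proj(c,e(t)).round(1).tolist() for c in(s,s2) for t in(.089,.045)])
E
```

```text
top []
scene []
G in box [0.0026 0.035  0.0754]
0 [[220.7, 203.5], [235.4, 207.5], [234.7, 157.5], [242.8, 166.2]]
0.2 [[220.1, 202.8], [235.3, 207.2], [234.2, 154.1], [242.6, 164.6]]
0.4 [[220.9, 202.4], [235.7, 207.0], [234.3, 151.5], [242.7, 163.3]]
0.6 [[222.8, 202.4], [236.8, 207.0], [235.2, 149.7], [243.2, 162.5]]
```

>>> servo_tool --pt "0.3 0 -0.05 0 1" --pt "0.8 0 -0.2 0 1" --pt "1.3 0 -0.35 0 1" --pt "1.8 0 -0.5 0 1" --pt "2.3 0 -0.65 0 1" --pt "2.8 0 -0.85 0 1" --pt "3.3 0 -1.05 0 1" --pt "3.8 0 -1.25 0 1" --pt "4.2 0 -1.4 0 1" --pt "4.4 0 -1.5 0 1"

```text
time: 6.03
tool_pos: [0.5527, 0.3873, 0.1137]
ee_rot: [3.139, -0.001, 1.342]
wrist_force: [-0.4, -0.1, -2.3]
width: 0.0329
finger_force: 30.0
```

```bash
python3 t.py .5 .3 .2 1.337
python3 - <<'E'
from h import *
s=snap("scene"); cv2.imwrite("pics/s3.png",cv2.resize(s["image"][110:240,190:330],None,fx=4.5,fy=4.5,interpolation=cv2.INTER_CUBIC))
E
```

```text
units [-3.87 -1.25 -3.46] turn 0.05 tcp [0.5527 0.3873 0.1137] rpy [ 3.139e+00 -1.000e-03  1.342e+00] t 6.0333 F [-0.4 -0.1 -2.3] j6 0.76
```

View pics/s3.png

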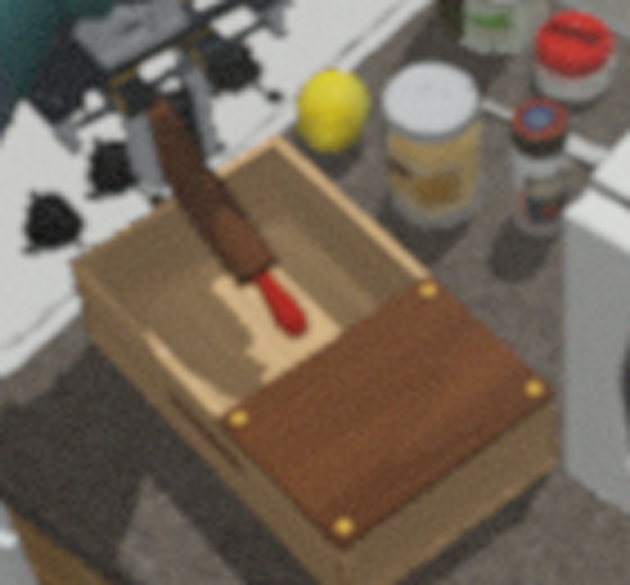

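The pin is tilted, held, and clear of the cover, with its b end at (293,322) of the crop inside the opening. Next I lift straight up.

>>> servo_tool --pt "0 0 -0.5 0 1" --pt "0 0 -1 0 1" --pt "0 0 -1.6 0 1" --pt "0 0 -2.2 0 1" --pt "0 0 -2.8 0 1" --pt "0 0 -3.4 0 1" --pt "0 0 -4 0 1" --pt "0 0 -4.5 0 1" --pt "0 0 -4.8 0 1" --pt "0 0 -4.8 0 1"

```text
time: 6.92
tool_pos: [0.5525, 0.3859, 0.2362]
ee_rot: [3.137, -0.004, 1.341]
wrist_force: [0.1, 0.3, -1.1]
width: 0.0332
finger_force: 30.0
```

```bash
python3 red.py
python3 - <<'E'
from h import *
o=robot.get_obs(); print(o["tool_pos"],o["ee_rot"]); y=o["ee_rot"][2]; d=np.array([np.cos(y),np.sin(y),0]); G=o["tool_pos"]+[0,0,.01]
s=snap("top");s2=snap("scene")
for th in(.2,.4,.6,.8):
    e=lambda t:G+t*(d*np.cos(th)+np.array([0,0,np.sin(th)]))
    print(th,[proj(c,e(t)).round(1).tolist() for c in(s,s2) for t in(-.101,-.125,-.151)])
E
```

```text
top [([239, 203, 17, 9, 83], [247.4, 206.8])]
scene [([246, 149, 5, 6, 15], [248.3, 151.5])]
[0.5516107  0.38560442 0.23270905] [ 3.14125497e+00 -2.17571890e-04  1.34136437e+00]
0.2 [[240.3, 203.9], [249.4, 206.4], [259.1, 209.2], [243.2, 142.3], [248.4, 148.5], [254.0, 155.3]]
0.4 [[239.1, 204.3], [247.7, 207.0], [256.9, 209.8], [242.9, 145.7], [247.9, 152.6], [253.3, 160.1]]
0.6 [[236.5, 204.3], [244.4, 206.9], [252.7, 209.7], [241.8, 147.9], [246.4, 155.2], [251.4, 163.0]]
0.8 [[232.7, 203.9], [239.6, 206.4], [246.8, 209.0], [239.9, 148.8], [244.0, 156.2], [248.4, 164.1]]
```

```bash
python3 t.py .40 .32 .24 1.677;python3 t.py .40 -.05 .24 1.677
python3 - <<'E'
from h import *
s=snap("top"); p1=lambda x,y:(195+(x+.5)/2.8-.5,140+(y+.5)/2.8-.5)
for q in [(362,182),(520,180),(740,190)]: print([ray(s,*p1(*q),z).round(3) for z in(0,.05,.15)])
E
```

```text
units [-3.93 -5.29 -0.34] turn -3.2 tcp [0.5511 0.3855 0.231 ] rpy [-3.140e+00  2.000e-03  1.342e+00] t 7.1167 F [ 0.1 -0.3 -3. ] j6 0.76
units [-18.34  -1.93  -0.32] turn -3.2 tcp [0.5511 0.3855 0.231 ] rpy [-3.140e+00  2.000e-03  1.342e+00] t 7.1167 F [ 0.1 -0.3 -3. ] j6 0.76
[array([0.566, 0.064, 0.   ]), array([0.559, 0.066, 0.05 ]), array([0.544, 0.071, 0.15 ])]
[array([ 0.574, -0.111,  0.   ]), array([ 0.566, -0.102,  0.05 ]), array([ 0.551, -0.086,  0.15 ])]
[array([ 0.571, -0.357,  0.   ]), array([ 0.563, -0.34 ,  0.05 ]), array([ 0.549, -0.305,  0.15 ])]
```

Microwave front is at x≈0.56, so I'll carry the pin along x≈0.40 until it is past.

>>> servo_tool --pt "-0.4 -0.6 0 -0.4 1" --pt "-0.9 -1.3 0 -0.8 1" --pt "-1.5 -2.1 -0.1 -1.2 1" --pt "-2.1 -2.9 -0.2 -1.6 1" --pt "-2.7 -3.7 -0.3 -2 1" --pt "-3.3 -4.5 -0.3 -2.4 1" --pt "-3.9 -5.2 -0.3 -2.8 1" --pt "-4.8 -5.2 -0.3 -3.2 1" --pt "-5.8 -5 -0.3 -3.2 1" --pt "-6.8 -4.75 -0.3 -3.2 1"

```text
time: 8.0
tool_pos: [0.3959, 0.2465, 0.2392]
ee_rot: [-3.14, 0.0, 1.679]
wrist_force: [0.2, -0.7, -1.9]
width: 0.0332
finger_force: 30.0
```

```bash
python3 t.py .41 -.178 .2 1.677
```

```text
units [-16.94  -1.27   1.58] turn 0.02 tcp [0.3959 0.2465 0.2392] rpy [-3.14   0.     1.679] t 8.0 F [ 0.2 -0.7 -1.9] j6 0.33
```

>>> servo_tool --pt "-1.2 0 0 0 1" --pt "-2.6 -0.1 0 0 1" --pt "-4 -0.2 0 0 1" --pt "-5.4 -0.3 0 0 1" --pt "-6.8 -0.4 0 0 1" --pt "-8.2 -0.5 0 0 1" --pt "-9.6 -0.6 0 0 1" --pt "-11 -0.7 0 0 1" --pt "-12.4 -0.8 0 0 1" --pt "-13.6 -0.9 0 0 1"

```text
time: 8.83
tool_pos: [0.41, -0.0952, 0.2392]
ee_rot: [-3.14, -0.0, 1.676]
wrist_force: [0.3, -0.4, -1.9]
width: 0.0332
finger_force: 30.0
```

```bash
python3 t.py .425 -.178 .15 1.677
```

```text
units [-3.36  0.25  3.57] turn -0.01 tcp [ 0.41   -0.0952  0.2392] rpy [-3.14  -0.     1.676] t 8.8333 F [ 0.3 -0.4 -1.9] j6 -0.47
```

>>> servo_tool --pt "-0.6 0 0.2 0 1" --pt "-1.4 0.1 0.8 0 1" --pt "-2.2 0.1 1.5 0 1" --pt "-3 0.2 2.2 0 1" --pt "-3.6 0.25 3 0 1" --pt "-3.8 0.25 3.8 0 1" --pt "-3.8 0.25 4.5 0 1" --pt "-3.8 0.25 5 0 1" --pt "-3.8 0.25 5.4 0 1" --pt "-3.8 0.25 5.4 0 1"

```text
time: 9.67
tool_pos: [0.4251, -0.1859, 0.1018]
ee_rot: [-3.137, -0.004, 1.677]
wrist_force: [-0.4, -0.4, -3.6]
width: 0.0333
finger_force: 30.0
```

```bash
python3 t.py .425 -.178 .03 1.677
python3 - <<'E'
from h import *
s=snap("scene"); cv2.imwrite("pics/s4.png",cv2.resize(s["image"][210:370,270:450],None,fx=3.7,fy=3.7,interpolation=cv2.INTER_CUBIC))
E
```

```text
units [0.3  0.04 2.87] turn -0.0 tcp [ 0.4251 -0.1859  0.1018] rpy [-3.137 -0.004  1.677] t 9.6667 F [-0.4 -0.4 -3.6] j6 -0.64
```

View pics/s4.png

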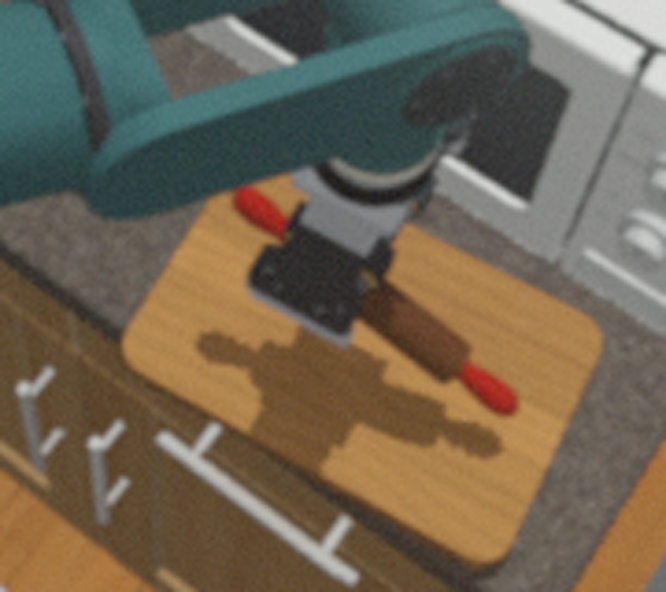

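The tilted pin hangs over the board along its length, with its ends at (245,195) and (510,403) of the crop. I'll lower the b end gently onto the board to level it.

>>> servo_tool --pt "0 0 0.4 0 1" --pt "0 0 0.8 0 1" --pt "0.05 0 1 0 1" --pt "0.1 0 1.15 0 1" --pt "0.15 0 1.3 0 1" --pt "0.2 0 1.45 0 1" --pt "0.25 0 1.6 0 1" --pt "0.3 0 1.75 0 1"

```text
time: 10.38
tool_pos: [0.4267, -0.1794, 0.0616]
ee_rot: [3.141, 0.0, 1.677]
wrist_force: [-1.1, 2.0, 0.7]
width: 0.0328
finger_force: 30.0
```

>>> servo_tool --pt "0 0 0.15 0 1" --pt "0.05 0 0.3 0 1" --pt "0.05 0 0.45 0 1" --pt "0.1 0 0.6 0 1" --pt "0.1 0 0.75 0 1" --pt "0.1 0 0.9 0 1" --pt "0.1 0 1.05 0 1" --pt "0.1 0 1.15 0 1" --pt "0.1 0 1.15 0 1"

```text
time: 11.13
tool_pos: [0.426, -0.1769, 0.0318]
ee_rot: [-3.141, -0.001, 1.677]
wrist_force: [-0.1, 3.0, 0.9]
width: 0.0334
finger_force: 30.0
```

>>> servo_tool --pt "0 0 0.1 0 1" --pt "0 0 0.1 0 1" --pt "0 0 -0.2 0 1" --pt "0 0 -0.8 0 1" --pt "0 0 -1.4 0 1" --pt "0 0 -2 0 1" --pt "0 0 -2.6 0 1" --pt "0 0 -3 0 1" --pt "0 0 -3.2 0 1" --pt "0 0 -3.2 0 1"

```text
time: 11.97
tool_pos: [0.4266, -0.1777, 0.1137]
ee_rot: [3.14, 0.002, 1.676]
wrist_force: [-0.2, -0.9, -3.1]
width: 0.0328
finger_force: 30.0
```

```bash
python3 red.py
python3 - <<'E'
from h import *
o=robot.get_obs(); print(o["tool_pos"],o["ee_rot"],o["wrist_force"],o["finger_force"]); y=o["ee_rot"][2]; d=np.array([np.cos(y),np.sin(y),0]); G=o["tool_pos"]+[0,0,.01]
s=snap("top");s2=snap("scene")
for th in(-.1,0,.1,.2,.4):
    e=lambda t:G+t*(d*np.cos(th)+np.array([0,0,np.sin(th)]))
    print(th,[proj(c,e(t)).round(1).tolist() for c in(s,s2) for t in(-.151,.089)])
cv2.imwrite("pics/s5.png",np.vstack([cv2.resize(s2["image"][210:370,270:450],None,fx=2.8,fy=1.7*1.647),cv2.resize(s["image"][200:300,345:525],None,fx=2.8,fy=1.4)]) if 0 else np.hstack([cv2.resize(s2["image"][210:370,270:450],(450,400)),cv2.resize(s["image"][205:305,350:475],(350,280)) if 0 else cv2.resize(s["image"][195:309,360:474][:,:100],(350,400))]))
E
```

```text
top [([380, 250, 18, 7, 89], [388.6, 253.0])]
scene [([329, 261, 14, 10, 77], [335.3, 266.0]), ([396, 300, 18, 12, 91], [405.4, 305.4])]
[ 0.42566845 -0.17699773  0.11181388] [-3.14065309e+00 -5.49254813e-04  1.67664368e+00] [ 0.40976488 -0.15026795 -3.20759555] 29.999302625656128
-0.1 [[465.9, 246.7], [379.1, 253.7], [417.1, 308.6], [329.2, 265.7]]
0 [[464.2, 246.9], [379.5, 253.6], [416.3, 311.1], [329.1, 264.0]]
0.1 [[462.1, 247.2], [380.2, 253.5], [414.9, 313.3], [329.3, 262.5]]
0.2 [[459.5, 247.5], [381.2, 253.3], [413.0, 315.1], [329.9, 261.1]]
0.4 [[453.2, 248.2], [384.2, 252.9], [407.7, 317.5], [331.9, 259.0]]
```

View pics/s5.png

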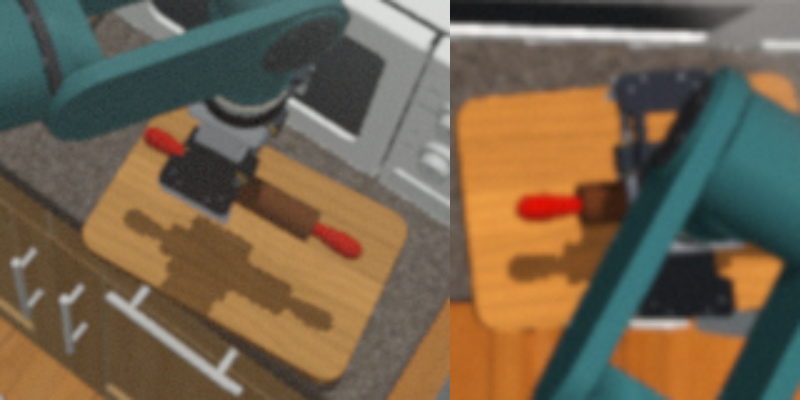

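The pin is level, with its tips at (328,263) and (414,310) in the full frame. That matches the projection for about 0 rad tilt, and it is centred over a board that has not moved. I'll let it settle, then hand in.

>>> servo_tool --pt "0 0 0 0 1" --pt "0 0 0 0 1" --pt "0 0 0 0 1"

```text
time: 12.42
tool_pos: [0.4258, -0.1769, 0.1119]
ee_rot: [-3.141, -0.001, 1.677]
wrist_force: [0.8, 0.4, -3.0]
width: 0.0333
finger_force: 30.0
```

```bash
python3 -c "
from bench import robot
print(robot.close_job())"
```

```text
the job is handed in; nothing more can be done
None
```

I tilted the pin against the cover edge, drew it out of the box, set it level by lowering it gently onto the board, and handed the job in with it held about 10 cm above the board's middle; no verdict came back.

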